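Press a board terminal home and prove it with a pull

TASK

Two brass terminals stand in sprung test stands; one is not fully pressed in and stands proud of its circuit board. Press that one straight down until it is fully home, never pushing harder than 25 N, then grip its knob and pull straight up with slowly rising force to about 15 N (never above 20 N), hold that pull for a second to prove that it holds, and let it go, still fully home. Leave the other terminal and everything else on the bench alone.

Things in the scene. Friction and masses are not known exactly. Their poses are not given: they have to be found in the camera images.
- socket_a (a point): Fixed point of stand A (the one with the proud terminal): centre of its green circuit board's top face when unloaded, 48 mm above the table, on the terminal's vertical axis; x, y along the stand's length and width. The stand is fixed: wooden board 120 x 90 x 12 mm, on it a grey block 80 x 64 mm up to 32 mm high, above it the cradle.
- cradle_a (a joint): Height of stand A's sprung cradle, m: an aluminium plate 74 x 58 mm carrying a green board 60 x 46 mm, floating on four stiff springs over the grey block. 0 = no load, + = pulled up, - = pressed down; 8 N for each mm, stops at +4 and -4 mm, so +0.0015 is a 12 N pull. About 0 again when the terminal is let go.
- terminal_a (a joint): How far terminal A stands above home, m: 0 = fully home against its stop, starts 0.006 to 0.012, at most 0.014. A press fit with a draw-in spring: it slides in under a push of about 8 N and comes out under an upward pull of about 23 N; below these loads it stays where it is. When it meets its stop the push needed rises at once (to whatever the cradle's springs take).
- knob_a (a point): Centre (half-way up) of terminal A's knob: upright round brass, 18 mm diameter, 40 mm tall, on an 8 mm steel shank; grip it from above at any yaw. Its top is 20 mm above this point, its underside 20 mm below. Fully home this point is 22 mm above the board (70 mm above the table), else higher by the proud height. It moves only up and down.
- socket_b (a point): The same point on stand B, a second stand just like A, whose terminal is already home and proven. Leave alone.
- cradle_b (a joint): Height of stand B's sprung cradle, like cradle_a.
- terminal_b (a joint): Height of terminal B above home, like terminal_a; it is home (0).
- knob_b (a point): Centre of terminal B's knob, the same size as knob A. Leave alone.
- tin_mid (a point): Centre of a loose open round steel tin, 64 mm across, 30 mm tall. Leave alone.
- saucer_mid (a point): Centre of a loose open round dark steel tin, 70 mm across, 24 mm tall. Leave alone.
- bottle_mid (a point): Centre of a loose upright amber glass bottle, 40 mm across, 80 mm tall. Leave alone.
- screwdriver: A loose screwdriver lying on the bench, about 0.2 m long. Leave alone.
Mind the look-alikes: they are no part of the job. What is shaped like the part that bears socket_a but red or turquoise is not meant.

How it is judged:
On the way, in this order (a step that is already met when the one before it is completed fails the run):
1. the proud terminal is fully home, within 0.9 mm (value of joint terminal_a below 0.0009 m), for 0.2 s.
2. it is pulled up with 11 to 20 N for half a second, gripped by the fingers, and stays home (value of joint terminal_a below 0.0009 m and value of joint cradle_a between 0.001375 and 0.0025 m and contact force between the fingers and terminal_a above 1 N), for 0.5 s.
At the end, for the whole second after the job is handed in: The terminal that stood proud is home within 0.9 mm and let go, its cradle back within 0.6 mm of its unloaded height; the other terminal is still home within 0.9 mm, and tins, bottle and screwdriver are within 15 mm of where they stood (value of joint each of terminal_a, terminal_b below 0.0009 m and value of joint cradle_a between -0.0006 and 0.0006 m and distance of each of tin_mid, saucer_mid, bottle_mid, screwdriver from where it was at the start of the episode below 0.015 m); the robot touches nothing.
It fails at once if the terminal is pressed down with more than 25 N (value of joint cradle_a below -0.003125 m).
It fails at once if the terminal is pulled up with more than 20 N (value of joint cradle_a above 0.0025 m).
It fails at once if the other terminal is pulled, pressed or loosened (value of joint terminal_b above 0.0015 m or value of joint cradle_b above 0.001 m or value of joint cradle_b below -0.001 m).
It fails at once if a tin, the bottle or the screwdriver is moved more than 15 mm (distance of any of tin_mid, saucer_mid, bottle_mid, screwdriver from where it was at the start of the episode above 0.015 m).
It also fails if it takes over 64 s, if anything falls off the work surface, if the arm or the gripper's body presses on something with over 40 N, if the wrist force passes 120 N, or if a joint passes its speed limit or range.

ROBOT

A 6-joint arm with a two-finger parallel gripper is mounted at the origin on the work surface. World frame = base frame: x ahead of the robot, y to its left, z up, the work surface at z = 0. Lengths are in m, angles in rad, forces in N, time in s.
With the tool pointing down it reaches from about 0.35 to 0.775 m from the base axis. Payload 7.3 kg.
Tool frame: the origin (TCP) lies at the very end of the fingers, on their centre line; the grasp point (between the pads) lies 19 mm behind it; z points along the fingers, y is the line along which they close (so a half turn about z gives the same grasp; the last joint's range is limited). The gripper opens to 92 mm and grips with 3 to 60 N. Pads are 19 mm wide; open, the fingers measure 130 mm over their backs; the gripper's body (75 mm by 190 mm) begins 47 mm behind the grasp point.
Start: joints at [1.159, 0.342, 1.524, -0, 1.275, -0.146], TCP at [0.138, 0.507, 0.227] pointing down, gripper open.
Joint ranges: [-2.53, 2.53], [-0.77, 2.02], [0.04, 2.7], [-1, 4.14], [0.28, 2.66], [-3.11, 3.11]. Speed limits (rad/s): [2.57, 2.57, 3.14, 3.14, 3.14, 3.14].

INTERFACE

Orientations are given as [roll, pitch, yaw] about the fixed x, y, z axes, in that order (R = Rz(yaw) Ry(pitch) Rx(roll)).
In Python, from cell import robot gives the robot as it stands. The module is installed in compiled form; this text tells all that it offers.
- The arm moves only by the tool arm_command, never from a script. Its argument "moves" is a list of rows, each a list of 3 entries, a list of its own where there are three numbers: the shift along the tool's x, y, z in m, then the turn, a rotation vector about the tool's x, y, z in rad, then the finger opening in m, from 0 to 0.0918. In form: [[[dx, dy, dz], [ax, ay, az], claw], ...]. A call has exactly 5 rows; each row is the pose to reach, as a shift and turn from the pose commanded when the call began, along the tool's axes at that moment; what a row does not reach only later rows make up. A row lasts 1/10 s, in which the tool goes at most 50 mm and 8.59 degrees, less where a joint would pass 70% of its speed; a pose out of reach is approached as far as the arm can. A call with a gripper value outside its range is refused whole. The fingers move at their own pace and stop on an object; "squeeze" is the grip in N (left out, the last holds). Time passes only in rows, so rows that repeat a pose let the fingers close, or fill a call up. It gives the time, the measured TCP pose, the force, the opening and the grip force at its end, in the units of the state.
- robot.observe(): the state, without advancing time (a new reading comes with each control period).
- robot.read_camera(name): name is "side" or "top"; returns the picture (480x640x3 uint8, red, green, blue); there is no depth.
- robot.camera_model(name): a dict with "fx", "fy", "cx", "cy" (pixels), "k1" (the pictures are not rectified: a ray, as slopes to the right and down, at radius r is drawn at 1 + k1 r^2 times it, then the intrinsics apply), "R" (3x3) and "t" (3): a world point X has camera coordinates R X + t. Camera axes: x right, y down, z forward; pixel columns grow to the right and rows downward; lengths in m; the calibration is good to about 2 mm. A picture is of the moment at which its call begins. camera_model takes no time and is no camera call.
- robot.hand_in(): hands the job in; it is judged then, once.
The state is a dict: "time": time; "qpos": joint angles; "qvel": joint speeds; "joint_efforts": joint torques, N m; "tool_pos": TCP position; "tool_rot": TCP orientation; "contact_force": force on the tool from outside, world axes, zero at the start; "torque": the same for the moment, N m; "opening": finger opening in m; "grip_force": force on a finger pad.
Only numpy, scipy, OpenCV 4.12 (cv2) and the standard library are available. Lean on these libraries where they do the work, as an engineer would, in place of code of your own. Each camera call takes 0.05 s, during which the arm holds its last target. There are 200 camera calls.

## Working session

There is one attempt and no reset: what is moved stays moved. The work goes in short steps, Python scripts to look and compute and a tool call to move; the robot and the scene stay as the last step left them, time stands still between calls to the robot, and variables do not carry over. Pictures are saved under pics/ and viewed, at most 10 in all, crops included, and the job is handed in when it is done.

Besides the shell and the picture viewer there is one more tool, called after ">>>" by a JSON object that holds its "method" and its "body". arm_command: Moves the arm, as the interface text tells. Its arguments: {"type":"object","properties":{"moves":{"type":"array"},"squeeze":{"type":"number"}},"required":["moves"]}

```bash
mkdir -p pics
python3 - <<'E'
from cell import robot
import cv2
for n in("side","top"):
    cv2.imwrite(f"pics/{n}0.png",robot.read_camera(n)[:,:,::-1])
    print(robot.camera_model(n))
print(robot.observe())
E
```

```text
{'fx': 511.8628390448576, 'fy': 511.8628390448576, 'cx': 325.0957136201846, 'cy': 241.32185166358005, 'k1': -0.009082420455937856, 'R': array([[ 0.99123481, -0.13052795,  0.02039605],
       [-0.07396488, -0.67622531, -0.73297239],
       [ 0.1094657 ,  0.72503916, -0.67995256]]), 't': array([-0.59213672,  0.08695079,  1.24136426])}
{'fx': 450.95521759560705, 'fy': 450.95521759560705, 'cx': 318.65509659541823, 'cy': 239.6297278316338, 'k1': -0.029762292774550805, 'R': array([[-0.01899095, -0.99944166, -0.02749013],
       [-0.985726  ,  0.02331646, -0.16673509],
       [ 0.16728297,  0.02393128, -0.98561844]]), 't': array([0.00872229, 0.61323487, 1.13993549])}
{'time': 0.1, 'qpos': array([ 1.15902906e+00,  3.42642473e-01,  1.52488301e+00, -2.33592711e-05,
        1.27542314e+00, -1.46006576e-01]), 'qvel': array([ 1.26825781e-03, -7.33374386e-04, -3.29245855e-03,  8.19161024e-04,
        1.61345634e-05,  5.35393874e-04]), 'joint_efforts': array([ 1.62307097e-03, -4.31997728e+01, -2.44696999e+01,  7.19710300e-02,
        5.25754457e-02, -5.60287765e-05]), 'tool_pos': array([0.13773342, 0.50624418, 0.22613339]), 'tool_rot': array([-3.14024786e+00, -1.75177375e-04,  2.87583866e+00]), 'contact_force': array([-0.30637968,  0.63193097, -0.35705438]), 'torque': array([-0.03255255, -0.0081585 ,  0.03584887]), 'grip_force': 0.0, 'opening': 0.09159227131577256}
```

View pics/side0.png

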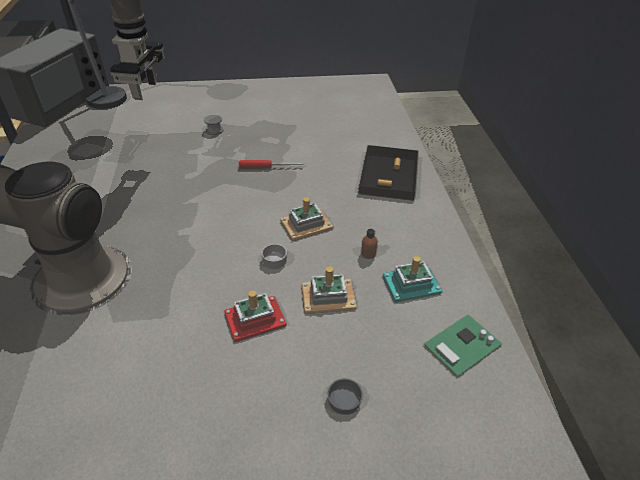

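View pics/top0.png

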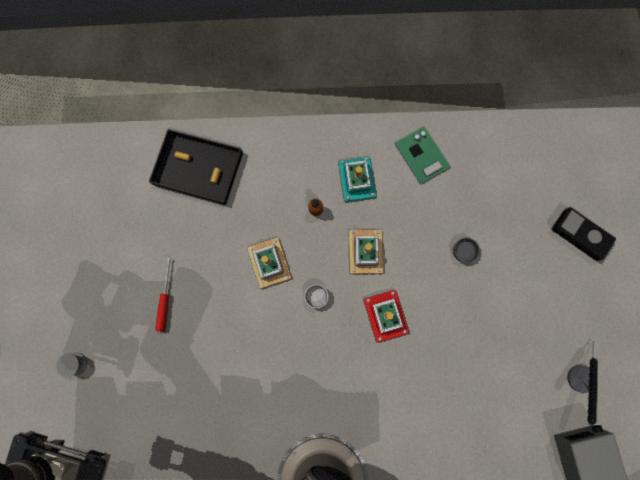

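The side view shows wooden stands at about (307,217) and (329,290), and the top view shows them at (268,262) and (367,250). I'll enlarge both to see which one is proud.

Run:
```python
import cv2,numpy as np
s=cv2.imread("pics/side0.png");t=cv2.imread("pics/top0.png")
c=lambda im,x,y:cv2.resize(im[y:y+50,x:x+66],(396,300),interpolation=cv2.INTER_CUBIC)
# origins
cv2.imwrite("pics/crops.png",np.vstack([np.hstack([c(s,274,193),c(s,296,262)]),np.hstack([c(t,236,237),c(t,334,226)])]))
```

```text
(no output)
```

View pics/crops.png

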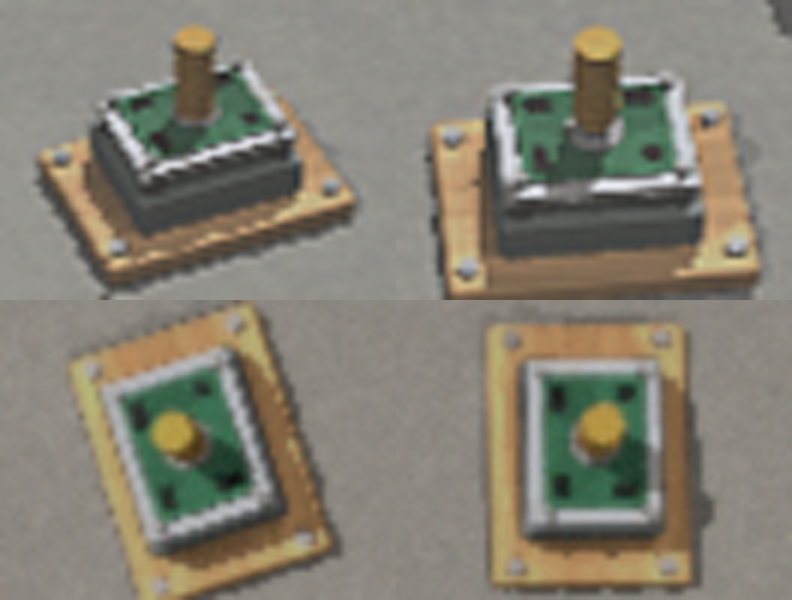

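```bash
cat > h.py <<'E'
import numpy as np,cv2
from cell import robot
from scipy.optimize import least_squares
M={n:robot.camera_model(n) for n in("side","top")}
def proj(n,X):
    m=M[n];p=np.atleast_2d(X)@m["R"].T+m["t"];s=p[:,:2]/p[:,2:];s=s*(1+m["k1"]*(s**2).sum(1,keepdims=True))
    return s*[m["fx"],m["fy"]]+[m["cx"],m["cy"]]
def tri(uv,z=None):
    f=lambda X:np.concatenate([(proj(n,X if z is None else np.r_[X[:2],z])[0]-uv[n]) for n in uv])
    r=least_squares(f,[.5,0,.08][:3 if z is None else 2]);return r.x,r.fun
E
python3 - <<'E'
from h import *
O={1:dict(side=(274,193),top=(236,237)),2:dict(side=(296,262),top=(334,226))}
off={1:dict(side=(0,0),top=(0,300)),2:dict(side=(396,0),top=(396,300))}
fix=lambda k,n,p:(np.array(p,float)-off[k][n]+.5)/6-.5+O[k][n]
knob={1:dict(side=(194,38),top=(174,424)),2:dict(side=(598,42),top=(606,427))}
bot={1:(194,118),2:(597,131)}
fr={1:dict(side=[(105,108),(250,70),(292,130),(148,178)],top=[(107,390),(232,350),(277,508),(155,545)]),
2:dict(side=[(490,92),(682,80),(697,190),(505,200)],top=[(525,365),(660,363),(660,528),(525,530)])}
def inter(q):
    a,b,c,d=[np.array(p) for p in q];t=np.linalg.solve(np.c_[c-a,b-d],b-a);return a+t[0]*(c-a)
for k in(1,2):
    uv={n:fix(k,n,knob[k][n]) for n in("side","top")}
    X,r=tri(uv);print(k,"knob top",X.round(4),r.round(2))
    c={n:fix(k,n,inter(fr[k][n])) for n in uv}
    X,r=tri(c);print("frame free",X.round(4),r.round(2))
    X,r=tri(c,.047);print("frame",X.round(4),r.round(2))
    for n in c: print(n,tri({n:c[n]},.047)[0].round(4), 'knob@.09',tri({n:uv[n]},.09)[0].round(4),'@.099',tri({n:uv[n]},.099)[0].round(4))
    print("pred top 90/99",proj("side",[*X,.09])-uv["side"],proj("side",[*X,.099])-uv["side"],proj("top",[*X,.09])-uv["top"],proj("top",[*X,.099])-uv["top"])
for n,uv in(("top",[(316,297),(316,207),(466,251)]),("side",[(274,257),(370,246),(345,397)])):
    for p in uv: print(n,p,tri({n:p},.015)[0].round(3))
E
```

```text
1 knob top [0.5635 0.1334 0.0903] [ 0.38 -0.07  0.01  0.38]
frame free [0.5626 0.1319 0.0444] [-1.34  0.23 -0.04 -1.35]
frame [0.5623 0.1307] [-1.4  -0.23  0.26 -1.38]
side [0.566  0.1294] knob@.09 [0.5625 0.1335] @.099 [0.5614 0.1221]
top [0.5587 0.1314] knob@.09 [0.5645 0.1334] @.099 [0.5633 0.1321]
pred top 90/99 [[0.04830642 0.6551419 ]] [[ 0.03108563 -2.07441056]] [[1.04637533 0.81268827]] [[0.53605016 0.36251238]]
2 knob top [ 0.5861 -0.1313  0.0971] [-0.6   0.11 -0.01 -0.69]
frame free [ 0.5858 -0.1299  0.0412] [-0.52  0.09 -0.01 -0.6 ]
frame [ 0.5851 -0.1318] [-0.64 -0.96  0.89 -0.68]
side [ 0.5862 -0.1349] knob@.09 [ 0.5886 -0.1243] @.099 [ 0.5872 -0.1329]
top [ 0.5834 -0.1294] knob@.09 [ 0.5854 -0.1319] @.099 [ 0.5841 -0.1311]
pred top 90/99 [[-1.07970644  2.51614633]] [[-0.98098666 -0.27948067]] [[-0.02716839  0.11020862]] [[ 0.26387339 -0.42831144]]
top (316, 297) [0.464 0.007]
top (316, 207) [0.711 0.002]
top (466, 251) [ 0.579 -0.4  ]
side (274, 257) [0.468 0.003]
side (370, 246) [0.716 0.016]
side (345, 397) [ 0.583 -0.403]
```

The front stand, at about (0.585, -0.131), is the proud one: its knob top is at about 97 mm. The other stand's knob top reads 90 mm, so it is home. I'll move over A with the fingers closing.

>>> {"method": "arm_command", "body": {"moves": [[[-0.031,-0.0255,0],[0,0,0],0.0],[[-0.062,-0.051,0],[0,0,0],0.0],[[-0.093,-0.0765,0],[0,0,0],0.0],[[-0.124,-0.102,0],[0,0,0],0.0],[[-0.155,-0.1275,0],[0,0,0],0.0]], "squeeze": 20}}

```text
time: 0.6
tool_pos: [0.2544, 0.3414, 0.2265]
tool_rot: [-3.141, -0.0, 2.876]
contact_force: [1.5, 0.4, -0.4]
opening: 0.0564
grip_force: 0.0
```

>>> {"method": "arm_command", "body": {"moves": [[[-0.031,-0.0255,0],[0,0,0],0.0],[[-0.062,-0.051,0],[0,0,0],0.0],[[-0.093,-0.0765,0],[0,0,0],0.0],[[-0.124,-0.102,0],[0,0,0],0.0],[[-0.155,-0.1275,0],[0,0,0],0.0]]}}

```text
time: 1.1
tool_pos: [0.3705, 0.1776, 0.2266]
tool_rot: [3.142, -0.0, 2.876]
contact_force: [0.8, 1.0, -0.5]
opening: 0.0163
grip_force: 0.0
```

>>> {"method": "arm_command", "body": {"moves": [[[-0.031,-0.0255,0],[0,0,0],0.0],[[-0.062,-0.051,0],[0,0,0],0.0],[[-0.093,-0.0765,0],[0,0,0],0.0],[[-0.124,-0.102,0],[0,0,0],0.0],[[-0.155,-0.1275,0],[0,0,0],0.0]]}}

```text
time: 1.6
tool_pos: [0.4866, 0.0138, 0.2264]
tool_rot: [3.141, -0.001, 2.875]
contact_force: [0.7, 0.3, 0.3]
opening: 0.0006
grip_force: 0.0
```

>>> {"method": "arm_command", "body": {"moves": [[[-0.031,-0.0255,0],[0,0,0],0.0],[[-0.062,-0.051,0],[0,0,0],0.0],[[-0.093,-0.0765,0],[0,0,0],0.0],[[-0.123,-0.104,0.01],[0,0,0],0.0],[[-0.133,-0.114,0.03],[0,0,0],0.0]]}}

```text
time: 2.1
tool_pos: [0.5866, -0.1332, 0.1968]
tool_rot: [-3.141, 0.004, 2.873]
contact_force: [0.9, 0.3, -0.5]
opening: 0.0003
grip_force: 0.0
```

>>> {"method": "arm_command", "body": {"moves": [[[0,0,0.03],[0,0,0],0.0],[[0,0,0.06],[0,0,0],0.0],[[0,0,0.075],[0,0,0],0.0],[[0,0,0.08],[0,0,0],0.0],[[0,0,0.08],[0,0,0],0.0]]}}

```text
time: 2.6
tool_pos: [0.5841, -0.1294, 0.1161]
tool_rot: [3.141, -0.002, 2.876]
contact_force: [0.4, -0.4, 0.7]
opening: 0.0003
grip_force: 0.0
```

Run:
```python
from h import *
s=robot.read_camera("side");t=robot.read_camera("top")
o=robot.observe();print(o["tool_pos"],o["tool_rot"],o["contact_force"])
for n in M: print(n,proj(n,o["tool_pos"]),proj(n,[.585,-.131,.097]))
c=lambda im,x,y:cv2.resize(im[y:y+75,x:x+66],(528,600),interpolation=cv2.INTER_CUBIC)[:, 66:462]
cv2.imwrite("pics/c2.png",np.hstack([c(s,296,230),c(t,334,206)])[:,:,::-1])
```

```text
[ 0.58505723 -0.12967755  0.117667  ] [-3.14155038e+00  1.57374101e-03  2.87593033e+00] [ 0.20596512 -0.22656751  0.92758965]
side [[328.31640765 261.73568245]] [[328.14284771 268.6787788 ]]
top [[368.6133051  245.22501545]] [[368.47004719 246.4990204 ]]
```

View pics/c2.png

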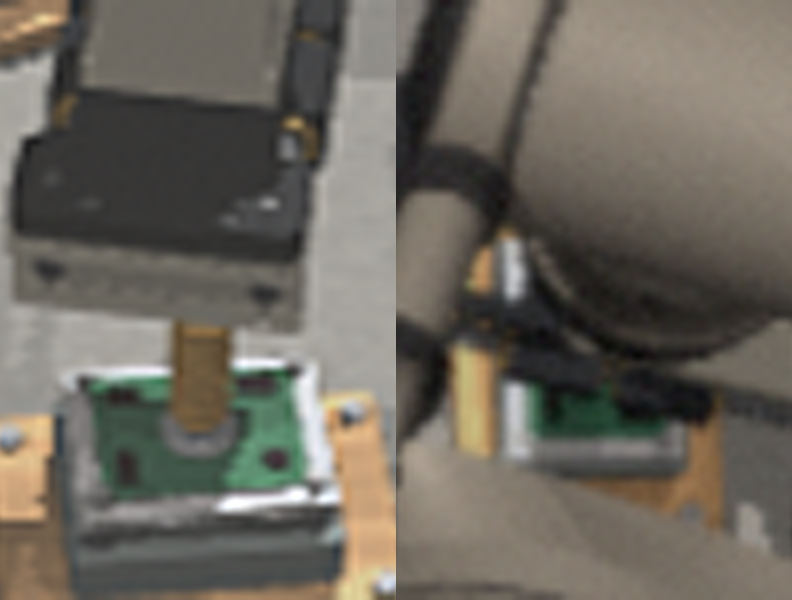

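>>> {"method": "arm_command", "body": {"moves": [[[0,0,0.003],[0,0,0],0.0],[[-0.001,0,0.006],[0,0,0],0.0],[[-0.001,0,0.009],[0,0,0],0.0],[[-0.001,0,0.012],[0,0,0],0.0],[[-0.001,0,0.014],[0,0,0],0.0]]}}

```text
time: 3.2
tool_pos: [0.5853, -0.1298, 0.1024]
tool_rot: [3.141, -0.0, 2.876]
contact_force: [-0.3, -0.8, 0.1]
opening: 0.0007
grip_force: 0.0
```

>>> {"method": "arm_command", "body": {"moves": [[[0,0,0.001],[0,0,0],0.0],[[0,0,0.002],[0,0,0],0.0],[[0,0,0.003],[0,0,0],0.0],[[0,0,0.004],[0,0,0],0.0],[[0,0,0.005],[0,0,0],0.0]]}}

```text
time: 3.7
tool_pos: [0.5855, -0.1298, 0.0977]
tool_rot: [3.142, 0.0, 2.876]
contact_force: [-0.2, 0.2, -0.5]
opening: 0.0005
grip_force: 0.0
```

>>> {"method": "arm_command", "body": {"moves": [[[0,0,0.001],[0,0,0],0.0],[[0,0,0.002],[0,0,0],0.0],[[0,0,0.003],[0,0,0],0.0],[[0,0,0.003],[0,0,0],0.0],[[0,0,0.003],[0,0,0],0.0]]}}

```text
time: 4.2
tool_pos: [0.5856, -0.1298, 0.0955]
tool_rot: [3.142, 0.001, 2.876]
contact_force: [-1.3, 0.3, 6.0]
opening: 0.0007
grip_force: 2.8
```

>>> {"method": "arm_command", "body": {"moves": [[[0,0,0.0005],[0,0,0],0.0],[[0,0,0.001],[0,0,0],0.0],[[0,0,0.0015],[0,0,0],0.0],[[0,0,0.002],[0,0,0],0.0],[[0,0,0.0025],[0,0,0],0.0]]}}

```text
time: 4.7
tool_pos: [0.5856, -0.1299, 0.0931]
tool_rot: [-3.142, 0.001, 2.876]
contact_force: [-1.9, 0.9, 6.7]
opening: 0.0002
grip_force: 3.4
```

>>> {"method": "arm_command", "body": {"moves": [[[0,0,0.0005],[0,0,0],0.0],[[0,0,0.001],[0,0,0],0.0],[[0,0,0.0015],[0,0,0],0.0],[[0,0,0.002],[0,0,0],0.0],[[0,0,0.0025],[0,0,0],0.0]]}}

```text
time: 5.2
tool_pos: [0.5856, -0.1299, 0.0907]
tool_rot: [-3.142, 0.001, 2.876]
contact_force: [-2.5, 1.1, 7.0]
opening: 0.0005
grip_force: 3.5
```

>>> {"method": "arm_command", "body": {"moves": [[[0,0,0.0005],[0,0,0],0.0],[[0,0,0.001],[0,0,0],0.0],[[0,0,0.0013],[0,0,0],0.0],[[0,0,0.0016],[0,0,0],0.0],[[0,0,0.0016],[0,0,0],0.0]]}}

```text
time: 5.7
tool_pos: [0.5856, -0.1298, 0.0892]
tool_rot: [-3.142, 0.001, 2.876]
contact_force: [-2.6, 1.3, 8.2]
opening: 0.0005
grip_force: 4.0
```

>>> {"method": "arm_command", "body": {"moves": [[[0,0,0.0002],[0,0,0],0.0],[[0,0,0.0004],[0,0,0],0.0],[[0,0,0.0005],[0,0,0],0.0],[[0,0,0.0005],[0,0,0],0.0],[[0,0,0.0005],[0,0,0],0.0]]}}

```text
time: 6.2
tool_pos: [0.5856, -0.1299, 0.089]
tool_rot: [-3.142, 0.001, 2.876]
contact_force: [-4.0, 1.8, 8.7]
opening: 0.0006
grip_force: 4.8
```

>>> {"method": "arm_command", "body": {"moves": [[[0,0,0.0002],[0,0,0],0.0],[[0,0,0.0004],[0,0,0],0.0],[[0,0,0.0006],[0,0,0],0.0],[[0,0,0.0006],[0,0,0],0.0],[[0,0,0.0006],[0,0,0],0.0]]}}

```text
time: 6.7
tool_pos: [0.5856, -0.1299, 0.0887]
tool_rot: [-3.142, 0.001, 2.876]
contact_force: [-3.3, 0.9, 11.2]
opening: 0.0005
grip_force: 5.9
```

>>> {"method": "arm_command", "body": {"moves": [[[0,0,0.0002],[0,0,0],0.0],[[0,0,0.0004],[0,0,0],0.0],[[0,0,0.0006],[0,0,0],0.0],[[0,0,0.0006],[0,0,0],0.0],[[0,0,0.0006],[0,0,0],0.0]]}}

```text
time: 7.2
tool_pos: [0.5857, -0.1299, 0.0885]
tool_rot: [-3.141, 0.002, 2.876]
contact_force: [-4.0, 1.4, 12.9]
opening: 0.0003
grip_force: 6.9
```

The push stiffness is now 8 N/mm and the TCP is at 88.5 mm, so the terminal is home. Next I back off, open the fingers and go down to grip.

>>> {"method": "arm_command", "body": {"moves": [[[0,0,-0.002],[0,0,0],0.0],[[0,0,-0.006],[0,0,0],0.0],[[0,0,-0.02],[0,0,0],0.05],[[0,0,-0.02],[0,0,0],0.05],[[0,0,-0.02],[0,0,0],0.05]], "squeeze": 20}}

```text
time: 7.7
tool_pos: [0.5855, -0.1298, 0.1062]
tool_rot: [3.141, 0.0, 2.876]
contact_force: [-0.2, 0.2, 0.4]
opening: 0.0196
grip_force: 0.0
```

>>> {"method": "arm_command", "body": {"moves": [[[0,0,0],[0,0,0],0.05],[[0,0,0],[0,0,0],0.05],[[0,0,0],[0,0,0],0.05],[[0,0,0],[0,0,0],0.05],[[0,0,0],[0,0,0],0.05]]}}

```text
time: 8.2
tool_pos: [0.5854, -0.1298, 0.1063]
tool_rot: [3.141, -0.0, 2.876]
contact_force: [-1.0, -0.6, 0.5]
opening: 0.0497
grip_force: 0.0
```

Run:
```python
from h import *
s=robot.read_camera("side")
o=robot.observe();print(o["tool_pos"],o["tool_rot"],o["contact_force"],o["opening"])
c=cv2.resize(s[215:315,280:380],(600,600),interpolation=cv2.INTER_CUBIC)
cv2.imwrite("pics/c3.png",c[:,:,::-1])
```

```text
[ 0.58541513 -0.12982181  0.10632586] [ 3.14148755e+00 -9.71985464e-05  2.87575958e+00] [-0.64199792  0.02527916  0.60947403] 0.04965891806105221
```

View pics/c3.png

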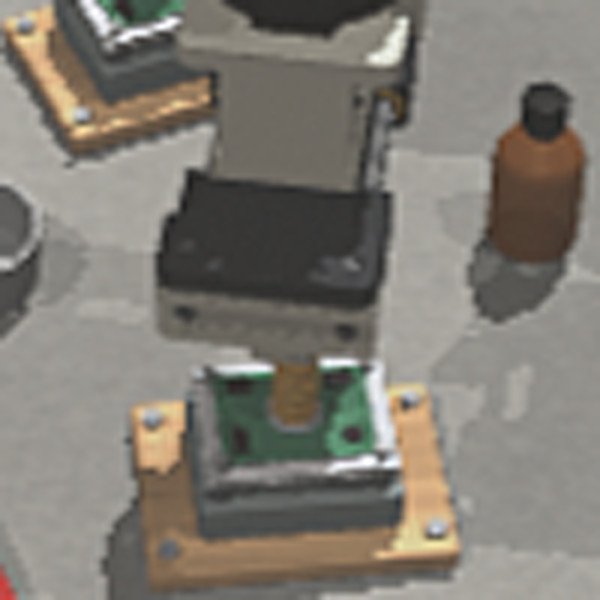

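The knob now sits low under the gripper and nothing else has moved. Descending to grip.

>>> {"method": "arm_command", "body": {"moves": [[[0,0,0.012],[0,0,0],0.05],[[0,0,0.024],[0,0,0],0.05],[[0,0,0.036],[0,0,0],0.05],[[0,0,0.044],[0,0,0],0.05],[[0,0,0.046],[0,0,0],0.05]]}}

```text
time: 8.75
tool_pos: [0.5846, -0.1295, 0.0586]
tool_rot: [3.141, -0.003, 2.876]
contact_force: [-0.2, 0.2, 0.1]
opening: 0.0502
grip_force: 0.0
```

>>> {"method": "arm_command", "body": {"moves": [[[0,-0.001,0],[0,0,0],0.04],[[0,-0.001,0],[0,0,0],0.03],[[0,-0.001,0],[0,0,0],0.026],[[0,-0.001,0],[0,0,0],0.023],[[0,-0.001,0],[0,0,0],0.021]], "squeeze": 10}}

```text
time: 9.25
tool_pos: [0.5853, -0.1308, 0.0607]
tool_rot: [3.142, 0.001, 2.876]
contact_force: [-0.2, 0.8, 0.4]
opening: 0.0217
grip_force: 0.0
```

Close gently with light force, then look at the forces.

>>> {"method": "arm_command", "body": {"moves": [[[0,0,0],[0,0,0],0.019],[[0,0,0],[0,0,0],0.017],[[0,0,0],[0,0,0],0.0],[[0,0,0],[0,0,0],0.0],[[0,0,0],[0,0,0],0.0]], "squeeze": 10}}

```text
time: 9.75
tool_pos: [0.5855, -0.13, 0.0605]
tool_rot: [3.14, 0.0, 2.876]
contact_force: [1.8, 5.6, 0.7]
opening: 0.0178
grip_force: 10.0
```

>>> {"method": "arm_command", "body": {"moves": [[[0,0,0],[0,0,0],0.0],[[0,0,0],[0,0,0],0.0],[[0,0,0],[0,0,0],0.0],[[0,0,0],[0,0,0],0.0],[[0,0,0],[0,0,0],0.0]], "squeeze": 35}}

```text
time: 10.25
tool_pos: [0.5855, -0.1299, 0.0605]
tool_rot: [3.14, 0.0, 2.876]
contact_force: [1.9, 6.4, 1.9]
opening: 0.0173
grip_force: 35.0
```

>>> {"method": "arm_command", "body": {"moves": [[[0,0.0005,0],[0,0,0],0.0],[[0,0.001,0],[0,0,0],0.0],[[0,0.0012,0],[0,0,0],0.0],[[0,0.0012,-0.0003],[0,0,0],0.0],[[0,0.0012,-0.0005],[0,0,0],0.0]], "squeeze": 45}}

```text
time: 10.75
tool_pos: [0.5855, -0.1298, 0.0608]
tool_rot: [-3.141, 0.0, 2.876]
contact_force: [0.8, 1.1, -0.8]
opening: 0.0169
grip_force: 45.0
```

>>> {"method": "arm_command", "body": {"moves": [[[0,0,-0.0003],[0,0,0],0.0],[[0,0,-0.0006],[0,0,0],0.0],[[0,0,-0.0009],[0,0,0],0.0],[[0,0,-0.001],[0,0,0],0.0],[[0,0,-0.001],[0,0,0],0.0]]}}

```text
time: 11.25
tool_pos: [0.5855, -0.1298, 0.0615]
tool_rot: [-3.141, -0.0, 2.876]
contact_force: [3.0, -1.5, -7.5]
opening: 0.0175
grip_force: 45.0
```

>>> {"method": "arm_command", "body": {"moves": [[[0,0,-0.0003],[0,0,0],0.0],[[0,0,-0.0006],[0,0,0],0.0],[[0,0,-0.0009],[0,0,0],0.0],[[0,0,-0.001],[0,0,0],0.0],[[0,0,-0.001],[0,0,0],0.0]]}}

```text
time: 11.75
tool_pos: [0.5854, -0.1298, 0.0622]
tool_rot: [-3.142, -0.0, 2.876]
contact_force: [5.6, -2.1, -12.3]
opening: 0.0172
grip_force: 45.0
```

>>> {"method": "arm_command", "body": {"moves": [[[0,0,-0.0002],[0,0,0],0.0],[[0,0,-0.0004],[0,0,0],0.0],[[0,0,-0.0005],[0,0,0],0.0],[[0,0,-0.0005],[0,0,0],0.0],[[0,0,-0.0005],[0,0,0],0.0]]}}

```text
time: 12.25
tool_pos: [0.5854, -0.1298, 0.0625]
tool_rot: [-3.142, -0.001, 2.876]
contact_force: [5.8, -2.1, -14.0]
opening: 0.0176
grip_force: 45.0
```

>>> {"method": "arm_command", "body": {"moves": [[[0,0,0],[0,0,0],0.0],[[0,0,0],[0,0,0],0.0],[[0,0,0],[0,0,0],0.0],[[0,0,0],[0,0,0],0.0],[[0,0,0],[0,0,0],0.0]]}}

```text
time: 12.75
tool_pos: [0.5854, -0.1298, 0.0625]
tool_rot: [-3.142, -0.001, 2.876]
contact_force: [6.1, -1.9, -14.5]
opening: 0.017
grip_force: 45.0
```

>>> {"method": "arm_command", "body": {"moves": [[[0,0,0],[0,0,0],0.0],[[0,0,0],[0,0,0],0.0],[[0,0,0],[0,0,0],0.0],[[0,0,0],[0,0,0],0.0],[[0,0,0],[0,0,0],0.0]]}}

```text
time: 13.25
tool_pos: [0.5854, -0.1298, 0.0625]
tool_rot: [-3.142, -0.001, 2.876]
contact_force: [5.8, -1.7, -14.9]
opening: 0.0169
grip_force: 45.0
```

Held at about 14.5 N for more than a second with no slip. Now I lower to unload, then release.

>>> {"method": "arm_command", "body": {"moves": [[[0,0,0.0006],[0,0,0],0.0],[[0,0,0.0012],[0,0,0],0.0],[[0,0,0.0018],[0,0,0],0.0],[[0,0,0.0024],[0,0,0],0.0],[[0,0,0.0026],[0,0,0],0.0]]}}

```text
time: 13.75
tool_pos: [0.5855, -0.1298, 0.0612]
tool_rot: [-3.141, 0.0, 2.876]
contact_force: [2.1, -2.7, -3.9]
opening: 0.0172
grip_force: 45.0
```

>>> {"method": "arm_command", "body": {"moves": [[[0,0,0],[0,0,0],0.0],[[0,0,0],[0,0,0],0.02],[[0,0,0],[0,0,0],0.03],[[0,0,0],[0,0,0],0.04],[[0,0,0],[0,0,0],0.05]]}}

```text
time: 14.25
tool_pos: [0.5855, -0.1294, 0.0611]
tool_rot: [3.141, 0.0, 2.876]
contact_force: [-0.2, 0.3, -0.5]
opening: 0.0394
grip_force: 0.0
```

>>> {"method": "arm_command", "body": {"moves": [[[0,0,0],[0,0,0],0.05],[[0,0,-0.005],[0,0,0],0.05],[[0,0,-0.02],[0,0,0],0.05],[[0,0,-0.05],[0,0,0],0.05],[[0,0,-0.09],[0,0,0],0.05]]}}

```text
time: 14.75
tool_pos: [0.5844, -0.1292, 0.1504]
tool_rot: [3.141, -0.004, 2.876]
contact_force: [0.3, -0.2, -0.4]
opening: 0.0497
grip_force: 0.0
```

>>> {"method": "arm_command", "body": {"moves": [[[0,0,-0.04],[0,0,0],0.05],[[0.03,0,-0.08],[0,0,0],0.05],[[0.07,0,-0.08],[0,0,0],0.05],[[0.11,0,-0.08],[0,0,0],0.05],[[0.13,0,-0.08],[0,0,0],0.05]]}}

```text
time: 15.25
tool_pos: [0.4573, -0.0945, 0.2315]
tool_rot: [3.141, -0.0, 2.876]
contact_force: [0.1, 0.6, 0.4]
opening: 0.0499
grip_force: 0.0
```

>>> {"method": "arm_command", "body": {"moves": [[[0,0.03,0],[0,0,0],0.05],[[0,0.07,0],[0,0,0],0.05],[[0,0.11,0],[0,0,0],0.05],[[0,0.14,0],[0,0,0],0.05],[[0,0.15,0],[0,0,0],0.05]]}}

```text
time: 15.75
tool_pos: [0.4997, 0.0517, 0.2312]
tool_rot: [3.141, 0.001, 2.879]
contact_force: [0.4, 0.3, -0.1]
opening: 0.0503
grip_force: 0.0
```

Run:
```python
from h import *
s=robot.read_camera("side");t=robot.read_camera("top")
print(robot.observe()["contact_force"])
c=lambda im,x,y:cv2.resize(im[y:y+75,x:x+50],(400,600),interpolation=cv2.INTER_CUBIC)
cv2.imwrite("pics/c4.png",np.hstack([c(s,305,245),c(t,342,213)])[:,:,::-1])
cv2.imwrite("pics/s4.png",s[:,:,::-1])
for z in(.09,.097): print(proj("side",[.5855,-.1298,z]))
```

```text
[-0.59322935 -0.0870473   0.08663547]
[[328.2150965  270.44923784]]
[[328.29187404 268.27755608]]
```

View pics/c4.png

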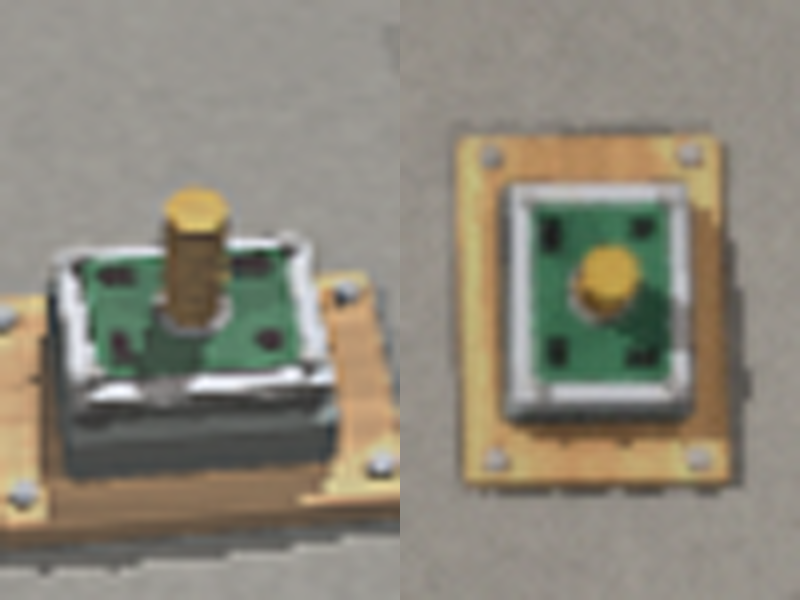

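View pics/s4.png

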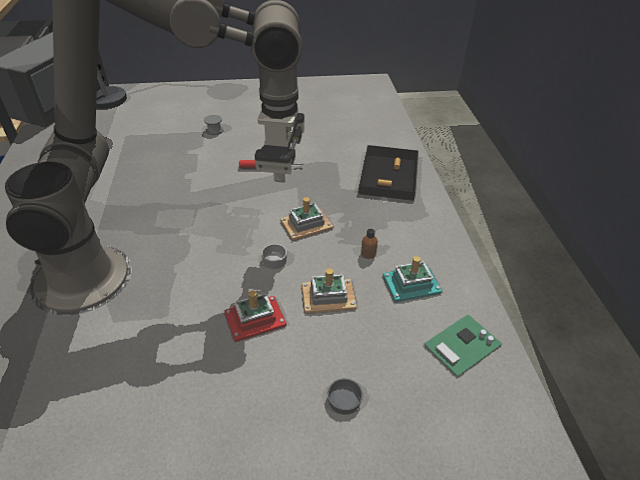

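The knob top of A is now at side pixel (329.1, 270.5). The prediction for home is row 270.4, so it is home. Tins, bottle and screwdriver are where they stood, and the arm is clear.

```bash
python3 -c "
from cell import robot
print(robot.hand_in())"
```

```text
the job is handed in; nothing more can be done
None
```

The proud terminal (stand A) was pressed home with about 13 N, held a pull of about 14.5 N for over a second without slipping and was let go, still home in the last camera picture. Nothing else looked moved, and the job is handed in; no verdict came back.

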